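Click the printing block into its cradle

ROBOT

A 6-joint arm with a two-finger parallel gripper is mounted at the origin on the work surface. World frame = base frame: x ahead of the robot, y to its left, z up, the work surface at z = 0. Lengths are in m, angles in rad, forces in N, time in s.
With the tool pointing down it reaches from about 0.375 to 0.9 m from the base axis. Payload 3.1 kg.
Tool frame: the origin (TCP) lies at the very end of the fingers, on their centre line; the grasp point (between the pads) lies 19 mm behind it (pinch_z is the z of the grasp point in the tool frame, in m); z points along the fingers, y is the line along which they close (so a half turn about z gives the same grasp; the last joint's range is limited). The gripper opens to 85 mm and grips with 20 to 120 N. Pads are 22 mm wide; open, the fingers measure 114 mm over their backs; the gripper's body (76 mm by 85 mm) begins 54 mm behind the grasp point. The pads swing forward as they close: fully open they stand 13 mm farther back than shut.
Start: joints at [0.928, 0.527, 1.433, -0, 1.181, -0.178], TCP at [0.28, 0.559, 0.231] pointing down, gripper open.
Joint ranges: [-3.08, 3.08], [-0.75, 2.2], [0.22, 2.44], [-1.43, 4.57], [0, 2.65], [-2.85, 2.85]. Speed limits (rad/s): [2.79, 2.79, 3.14, 3.14, 3.14, 3.14].

INTERFACE

Orientations are given as a unit quaternion [x, y, z, w].
In Python, from plant import get_state, read_camera, camera_model, hand_in, spot_in, regions_of, landmark_of, pinch_z gives the robot as it stands. The module is installed in compiled form; this text tells all that it offers.
- The arm moves only by the tool jog_arm, never from a script. Its argument "series" is text: rows parted by semicolons, each of 7 numbers parted by spaces: the shift along the world's x, y, z in m, then the turn, a rotation vector about the world's x, y, z in rad, then the closure, from 0 (fully open) to 1 (shut). A call has exactly 5 rows; each row shifts and turns the commanded pose from where the row before left it; what a row does not reach is not made up. A row lasts 1/10 s, in which the tool goes at most 50 mm and 8.59 degrees, less where a joint would pass 70% of its speed; a pose out of reach is approached as far as the arm can. A call with a gripper value outside its range is refused whole. The fingers move at their own pace and stop on an object; the grip force is fixed at half the most. Time passes only in rows, so rows that do not move let the fingers close, or fill a call up. It gives the time, the measured TCP pose, the force, the opening and the grip force at its end, in the units of the state.
- get_state(): the state, without advancing time (a new reading comes with each control period).
- read_camera(name): name is "scene" or "top" or "wrist"; returns (picture, depth): 420x560x3 uint8, red, green, blue; 420x560 float32, m along the optical axis (not along the pixel's ray), 0 where there is no reading.
- camera_model(name): a dict with "mtx" (3x3 intrinsics, pixels), "eye" and "rotation" of the camera in the world; the wrist camera has in their place "hand_eye" (4x4, takes a point from camera to tool coordinates, whose origin is the TCP and whose axes are the flange's). Camera axes: x right, y down, z forward; pixel columns grow to the right and rows downward; lengths in m; the calibration is good to about 2 mm. The wrist camera is an equidistant fisheye: a pixel r from the principal point sees the ray r / f radians off the axis. A picture is of the moment at which its call begins: read the wrist's pose just before it. camera_model takes no time and is no camera call.
- hand_in(): hands the job in; it is judged then, once.
Trained networks look in the newest picture that a camera, given by its name, has taken for a name from the list of things; names that differ only in an ending like _2 or _b are one class to them, and where a whole thing is asked for, a point or a joint stands for the part that bears it (a point fixed in the world has none). Each returns a list of dicts, best first, with "confidence" (0 to 1); they miss things now and then, are a little off and sometimes report something else, mostly with a low value. They report only what shows in the picture. A call takes as long as a camera call.
- spot_in(target, camera): "xyz" ([x, y, z] in m, in world coordinates, good to about 4 mm: the middle of the surface that is visible of it).
- regions_of(target, camera): "region" (420x560 bool, what is visible of it).
- landmark_of(target, camera): "xyz" ([x, y, z] in m, in world coordinates, good to about 4 mm: a listed point, or the origin of a listed thing).
The state is a dict: "time": time; "joint_pos": joint angles; "joint_vel": joint speeds; "effort": joint torques, N m; "eef_pos": TCP position; "tcp_rot": TCP orientation; "contact_force": force on the tool from outside, world axes, zero at the start; "torque": the same for the moment, N m; "grip_width": opening from 0.0 (shut) to 1.0 (fully open); "gripper_force": force on a finger pad.
Only numpy, scipy, OpenCV 4.12 (cv2) and the standard library are available. Lean on these libraries where they do the work, as an engineer would, in place of code of your own. Each camera call takes 0.05 s, during which the arm holds its last target. There are 200 camera calls.

TASK

Put the loose rectangular printing block, handle up, into the empty cradle and press it down past the spring latch until it lies flat and fully home and the latch has snapped back over its end, then let go. The smaller square block belongs elsewhere: leave it where it is.

Things in the scene. Friction and masses are not known exactly. Their poses are not given: they have to be found in the camera images.
- block: Loose printing block lying face down: wooden slab 120 (its x) by 80 (y) by 22 mm thick, rubber underside; on top, centred, a dark wooden grip rib 70 mm long (x), 18 wide (y), 46 tall, its top 68 mm above the underside. Origin: centre of the underside, z up. A half turn about z makes no difference. About 0.2 kg.
- square_block: Smaller loose block, to be left alone: slab 80 by 80 by 22 mm, rib 50 mm long (its x), 18 wide, 46 tall. Origin: centre of the underside.
- cradle: The empty cradle, fixed; its twin, on either side, holds a block. Origin: on the table under the bay's centre; x along the bay to the latch end, z up. Bay floor 136 (x) by 96 mm (y), 8 mm above the origin: 8 mm play all round. Aluminium rims upright to 18 mm height, then flaring 45 degrees outward to 28 mm. Block x goes along cradle x, either way round. Black housing x = 91 to 125 mm, 48 high.
- latch_tip (a point): Tip of the empty cradle's steel strip latch, 32 mm wide; closed, it is at x = 45 mm of the cradle, 35 mm up, flat underside at 33. A ramp rises from it at 55 degrees, outward to x = 74 mm, 76 up. A block pushed straight down (2 to 6 N) slides it aside; with the block on the floor (slab top 30 mm up) it springs back over the slab's end. Axes as the cradle's.
- latch (a joint): How far the empty cradle's latch is pushed aside along the cradle's +x, m: 0 closed (over the bay), at most 0.034; 0.007 to 0.023 lets the block by. Spring 1 N closed, plus 0.06 N per mm; closes by itself.

How it is judged:
On the way:
1. the block, over the empty cradle, pushes the latch aside by more than 4 mm (value of joint latch above 0.004 m and horizontal distance between block and cradle below 0.03 m), for 0.02 s.
At the end, for the whole second after the job is handed in: The block lies handle up on the floor of the empty cradle's bay (underside within 5 mm of the bay floor, tilt under 0.1 rad, centre within 15 mm of the bay's centre, long side within 0.18 rad of the bay's, either way round), at rest, with the latch back within 4 mm of closed (horizontal distance between block and cradle below 0.015 m and z of block in the frame of cradle between 0.003 and 0.013 m and angle between block's own z axis and vertical below 0.1 rad and angle between the x axis of block and the x axis of cradle, either way round below 0.18 rad and value of joint latch below 0.004 m and linear speed of block below 0.02 m/s); the robot touches nothing.
It fails at once if the square block is shifted by more than 30 mm (distance of square_block from where it was at the start of the episode above 0.03 m).
It also fails if it takes over 42 s, if anything falls off the work surface, if the arm or the gripper's body presses on something with over 40 N, if the wrist force passes 120 N, or if a joint passes its speed limit or range.

## Working session

There is one attempt and no reset: what is moved stays moved. The work goes in short steps, Python scripts to look and compute and a tool call to move; the robot and the scene stay as the last step left them, time stands still between calls to the robot, and variables do not carry over. Pictures are saved under pics/ and viewed, at most 10 in all, crops included, and the job is handed in when it is done.

Besides the shell and the picture viewer there is one more tool, called after "Request:" as name(argument=value, ...), one argument or row to a line, values as JSON. jog_arm: Moves the arm, as the interface text tells. Its arguments: {"type":"object","properties":{"series":{"type":"string"}},"required":["series"]}

```bash
mkdir -p pics
python3 - <<'E'
from plant import *
import cv2,numpy as np
s=get_state();print(s['time'],s['eef_pos'],s['tcp_rot'],pinch_z if not callable(pinch_z) else pinch_z())
for c in ['top','scene']:
    p,d=read_camera(c);cv2.imwrite(f'pics/{c}0.png',p[:,:,::-1]);np.savez(f'{c}0.npz',p=p,d=d)
    for n in ['block','square_block','cradle','latch_tip']:
        print(c,n,[(np.round(r['xyz'],3),round(r['confidence'],2)) for r in landmark_of(n,c)][:4])
    m=camera_model(c);print(m['eye'],np.round(m['rotation'],3).tolist(),m['mtx'][0])
E
```

```text
0.0 [0.27913465 0.55839059 0.23030369] [ 2.29837737e-01  9.73228314e-01 -1.03179147e-03 -4.46542323e-04] -0.0187
top block [(array([ 0.482, -0.332,  0.001]), 0.66)]
top square_block [(array([ 0.506, -0.156, -0.004]), 0.89)]
top cradle [(array([0.502, 0.08 , 0.003]), 0.76)]
top latch_tip [(array([0.548, 0.084, 0.04 ]), 0.77)]
[ 0.36358593 -0.02397136  1.16956311] [0.709, -0.701, 0.056, -0.055] [489.51176921   0.         278.98992507]
scene block [(array([ 0.491, -0.326, -0.001]), 0.87)]
scene square_block [(array([ 0.51 , -0.153,  0.002]), 0.82)]
scene cradle [(array([0.506, 0.076, 0.003]), 0.97)]
scene latch_tip [(array([0.553, 0.084, 0.04 ]), 0.79)]
[ 1.0872638  -0.38178001  1.14664829] [0.852, 0.45, -0.127, -0.236] [519.42628451   0.         273.73318   ]
```

View top.

View pics/top0.png

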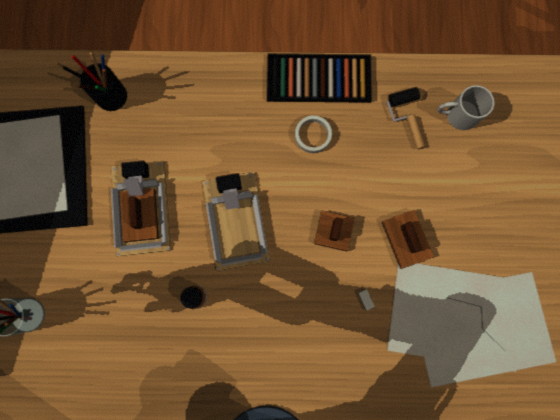

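View pics/scene0.png

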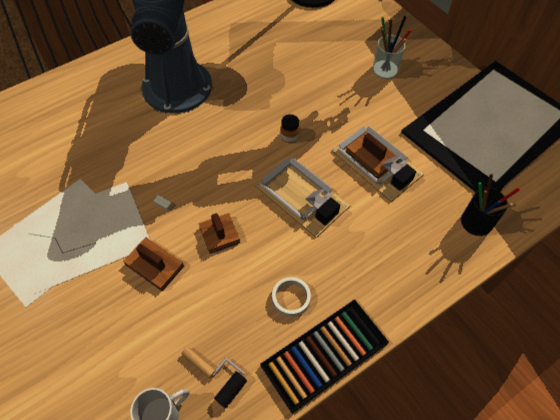

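The top view shows the block at about (407,238), the square block at (335,231) and the empty cradle at (237,230), with its latch at (230,190) and the housing pointing up in the image. Next I'll fit the poses from depth.

```bash
cat > h.py <<'E'
import numpy as np,cv2
from scipy.spatial.transform import Rotation as R
from plant import *
def cloud(c,d):
    m=camera_model(c);K=m['mtx'];v,u=np.indices(d.shape)
    P=np.stack([(u-K[0,2])/K[0,0]*d,(v-K[1,2])/K[1,1]*d,d],-1)
    r=np.array(m['rotation']);Rm=R.from_quat(r).as_matrix() if r.size==4 else r
    W=P@Rm.T+m['eye'];W[d==0]=np.nan;return W
def rect(W,ctr,rad,z0,z1):
    s=(np.hypot(W[...,0]-ctr[0],W[...,1]-ctr[1])<rad)&(W[...,2]>z0)&(W[...,2]<z1)
    q=W[s];(c,wh,a)=cv2.minAreaRect(q[:,:2].astype(np.float32))
    if wh[0]<wh[1]: a+=90;wh=wh[::-1]
    return np.round(c,4),np.round(wh,4),round((a+90)%180-90,1),len(q),round(float(np.median(q[:,2])),4)
E
python3 - <<'E'
from h import *
for c in ['top','scene']:
    W=cloud(c,np.load(f'{c}0.npz')['d'])
    print(c,'table z',np.nanmedian(W[(abs(W[...,0]-.5)<.15)&(abs(W[...,1]+.05)<.05)][:,2]))
    for n,ct,r in [('block',(.486,-.33),.085),('square',(.508,-.155),.065)]:
        print(n,'rib',rect(W,ct,r,.055,.08),'slab',rect(W,ct,r,.016,.029))
    print('cradle all',rect(W,(.495,.08),.105,.014,.034),'housing',rect(W,(.6,.09),.06,.042,.055))
E
```

```text
top table z 0.0007531052018496798
block rib (array([ 0.485 , -0.3263]), array([0.0694, 0.0197]), 21.2, 276, 0.0678) slab (array([ 0.4853, -0.327 ]), array([0.1199, 0.082 ]), 20.8, 1377, 0.0228)
square rib (array([ 0.5027, -0.1532]), array([0.05 , 0.018]), -11.9, 181, 0.0679) slab (array([ 0.5027, -0.1535]), array([0.0804, 0.0803]), -12.5, 938, 0.0226)
cradle all (array([0.51  , 0.0788]), array([0.175 , 0.1234]), 10.8, 1161, 0.0247) housing (array([0.5909, 0.0946]), array([0.0783, 0.0561]), 9.5, 411, 0.0482)
scene table z -0.0007633863870366575
block rib (array([ 0.4861, -0.3273]), array([0.0693, 0.019 ]), 20.5, 238, 0.066) slab (array([ 0.4848, -0.3275]), array([0.1233, 0.0815]), 20.6, 1224, 0.0208)
square rib (array([ 0.504 , -0.1546]), array([0.0489, 0.018 ]), -11.7, 152, 0.0661) slab (array([ 0.5028, -0.1543]), array([0.0841, 0.0802]), -12.2, 773, 0.0212)
cradle all (array([0.5066, 0.078 ]), array([0.1717, 0.1269]), 11.2, 866, 0.0231) housing (array([0.5929, 0.0921]), array([0.0749, 0.0604]), 11.5, 291, 0.0472)
```

Run:
```python
from h import *
a=np.radians(11);A=np.array([[np.cos(a),np.sin(a)],[-np.sin(a),np.cos(a)]])
o=np.array([.504,.078])
for c in ['top','scene']:
    W=cloud(c,np.load(f'{c}0.npz')['d']); W[...,2]-=.00075*(1 if c=='top' else -1)
    L=(W[...,:2]-o)@A.T; x,y,z=L[...,0],L[...,1],W[...,2]
    p=lambda s,v:np.round(np.nanpercentile(v[s],[1,50,99]),4) if s.sum()>3 else None
    fl=(abs(z-.008)<.003)
    i=(abs(x)<.066)&(abs(y)<.046)
    print(c,'floor x',p(fl&(abs(x)<.075)&(abs(y)<.04),x),'y',p(fl&(abs(y)<.055)&(abs(x)<.05),y))
    t=(abs(z-.026)<.003)
    for lo in (-.06,-.03,0,.03): 
        b=t&(x>lo)&(x<lo+.03); print(' rim y at',lo,p(b&(y<-.04)&(y>-.075),y),p(b&(y>.04)&(y<.075),y))
    for lo in (-.05,-.02,.02): 
        b=t&(y>lo)&(y<lo+.03); print(' rim x at',lo,p(b&(x<-.06)&(x>-.1),x))
    b=(abs(z-.048)<.003)&(x>.075)&(x<.15)&(abs(y)<.05);print(' housing x',p(b,x),'y',p(b,y))
```

```text
top floor x [-0.0633 -0.0003  0.069 ] y [-0.0469  0.0008  0.0471]
 rim y at -0.06 [-0.0617 -0.0575 -0.0508] [0.0508 0.0566 0.0612]
 rim y at -0.03 [-0.0616 -0.0579 -0.0522] [0.0487 0.0562 0.061 ]
 rim y at 0 [-0.062  -0.0573 -0.0501] [0.051  0.0559 0.0609]
 rim y at 0.03 [-0.062  -0.0574 -0.051 ] [0.0511 0.0564 0.0609]
 rim x at -0.05 [-0.079  -0.0752 -0.0686]
 rim x at -0.02 [-0.0789 -0.0747 -0.0691]
 rim x at 0.02 [-0.0789 -0.0743 -0.0643]
 housing x [0.0936 0.1099 0.1267] y [-0.0277 -0.0008  0.0264]
scene floor x [-0.0664 -0.0059  0.0642] y [-0.0438 -0.0032  0.0482]
 rim y at -0.06 [-0.0621 -0.0583 -0.0523] [0.05   0.0551 0.0609]
 rim y at -0.03 [-0.0638 -0.0594 -0.0534] [0.0455 0.0551 0.0602]
 rim y at 0 [-0.0636 -0.0594 -0.0546] [0.047  0.0531 0.0607]
 rim y at 0.03 [-0.0626 -0.0588 -0.053 ] [0.0486 0.054  0.0605]
 rim x at -0.05 [-0.0799 -0.0734 -0.0649]
 rim x at -0.02 [-0.0779 -0.0735 -0.0677]
 rim x at 0.02 [-0.0786 -0.0739 -0.0648]
 housing x [0.0938 0.111  0.1271] y [-0.0303 -0.0033  0.024 ]
```

Request:
jog_arm(
  series="0.0257 -0.0387 0 0 0 -0.1157 0;0.0257 -0.0387 0 0 0 -0.1157 0;0.0257 -0.0387 0 0 0 -0.1157 0;0.0257 -0.0387 0 0 0 -0.1157 0;0.0257 -0.0387 0 0 0 -0.1157 0",
)

```text
time: 1.0
eef_pos: [0.4089, 0.364, 0.2316]
tcp_rot: [0.5, 0.866, 0.0, 0.0]
contact_force: [0.3, 0.5, -0.6]
grip_width: 1.004
gripper_force: 0.0
```

Request:
jog_arm(
  series="0.0257 -0.0387 0 0 0 -0.1157 0;0.0257 -0.0387 0 0 0 -0.1157 0;0.0257 -0.0387 0 0 0 -0.1157 0;0 -0.048 0 0 0 -0.1157 0;0 -0.048 0 0 0 -0.1157 0",
)

```text
time: 1.5
eef_pos: [0.486, 0.1515, 0.2314]
tcp_rot: [0.726, 0.688, 0.0, 0.0]
contact_force: [-0.4, -1.2, -0.1]
grip_width: 1.0
gripper_force: 0.0
```

Request:
jog_arm(
  series="0 -0.048 0 0 0 -0.1157 0;0 -0.048 0 0 0 -0.1157 0;0 -0.048 0 0 0 -0.1157 0;0 -0.048 0 0 0 -0.1157 0;0 -0.048 0 0 0 -0.1157 0",
)

```text
time: 2.0
eef_pos: [0.485, -0.0886, 0.2317]
tcp_rot: [0.892, 0.452, 0.0, 0.0]
contact_force: [0.5, 0.2, 0.2]
grip_width: 0.999
gripper_force: 0.0
```

Request:
jog_arm(
  series="0 -0.048 0 0 0 -0.1157 0;0 -0.048 0 0 0 -0.1157 0;0 -0.048 -0.02 0 0 -0.1157 0;0 -0.048 -0.03 0 0 -0.1157 0;0 -0.048 -0.03 0 0 -0.1157 0",
)

```text
time: 2.5
eef_pos: [0.4853, -0.316, 0.1589]
tcp_rot: [0.984, 0.178, 0.001, 0.001]
contact_force: [0.8, 0.1, 1.0]
grip_width: 0.997
gripper_force: 0.0
```

Run:
```python
from h import *
s=get_state();print(s['time'],s['eef_pos'],s['joint_pos'].round(3) if hasattr(s['joint_pos'],'round') else s['joint_pos'])
a=R.from_quat(s['tcp_rot']).as_matrix();print(np.degrees(np.arctan2(a[1,1],a[0,1])),a[:,2])
p,d=read_camera('wrist');cv2.imwrite('pics/w1.png',p[:,:,::-1])
print(landmark_of('block','wrist')[:1])
m=camera_model('wrist');K=m['mtx'];T=np.eye(4);T[:3,:3]=a;T[:3,3]=s['eef_pos'];T=T@m['hand_eye']
v,u=np.indices(d.shape);X=(u-K[0,2])/K[0,0];Y=(v-K[1,2])/K[1,1];th=np.hypot(X,Y)+1e-9
k=np.tan(np.minimum(th,1.4))/th;P=np.stack([X*k*d,Y*k*d,d],-1)@T[:3,:3].T+T[:3,3];P[(d==0)|(th>1.3)]=np.nan
print(rect(P,(.486,-.327),.085,.06,.075),rect(P,(.486,-.327),.085,.016,.029))
```

```text
2.5 [ 0.48526983 -0.31595797  0.15885156] [-0.77   0.558  1.621  0.     0.961  0.442]
-69.46532250766356 [ 0.00157705 -0.00136811 -0.99999782]
[{'xyz': [0.4804, -0.3298, -0.001], 'confidence': 0.88}]
(array([ 0.485 , -0.3295]), array([0.0695, 0.0179]), 20.8, 1936, 0.0697) (array([ 0.484 , -0.3296]), array([0.121 , 0.0803]), 20.7, 8997, 0.0241)
```

Request:
jog_arm(
  series="0 -0.001 -0.03 0 0 0 0;0 0 -0.03 0 0 0 0;0 0 -0.03 0 0 0 0;0 0 -0.02 0 0 0 0;0 0 0 0 0 0 0",
)

```text
time: 3.1
eef_pos: [0.4838, -0.3125, 0.0469]
tcp_rot: [0.983, 0.181, -0.002, -0.002]
contact_force: [-0.5, 0.2, 0.2]
grip_width: 1.0
gripper_force: 0.0
```

Request:
jog_arm(
  series="0.001 -0.008 0 0 0 0 0;0 -0.008 0 0 0 0 0;0 0 -0.01 0 0 0 0;0 0 -0.008 0 0 0 0;0 0 0 0 0 0 0",
)

```text
time: 3.6
eef_pos: [0.4853, -0.3299, 0.0301]
tcp_rot: [0.984, 0.181, -0.001, -0.001]
contact_force: [-0.9, 0.1, 0.4]
grip_width: 0.995
gripper_force: 0.0
```

Request:
jog_arm(
  series="0 0 0 0 0 0 0.5;0 0 0 0 0 0 1;0 0 0 0 0 0 1;0 0 0 0 0 0 1;0 0 0 0 0 0 1",
)

```text
time: 4.1
eef_pos: [0.4862, -0.3304, 0.0315]
tcp_rot: [0.984, 0.181, 0.0, -0.0]
contact_force: [1.1, -0.2, -2.0]
grip_width: 0.201
gripper_force: 58.9
```

Request:
jog_arm(
  series="0 0 0.02 0 0 0 1;0 0 0.03 0 0 0 1;0 0 0.03 0 0 0 1;0 0 0.03 0 0 0 1;0 0 0.02 0 0 0 1",
)

```text
time: 4.6
eef_pos: [0.4864, -0.3308, 0.1628]
tcp_rot: [0.983, 0.181, 0.0, 0.001]
contact_force: [-0.2, 0.2, -2.8]
grip_width: 0.201
gripper_force: 59.1
```

Request:
jog_arm(
  series="0.002 0.04 0 0 0 -0.017 1;0.002 0.04 0 0 0 -0.017 1;0.002 0.04 0 0 0 -0.017 1;0.002 0.04 0 0 0 -0.017 1;0.002 0.04 0 0 0 -0.017 1",
)

```text
time: 5.1
eef_pos: [0.4956, -0.1289, 0.1608]
tcp_rot: [0.99, 0.138, -0.0, -0.0]
contact_force: [0.8, -0.5, -2.9]
grip_width: 0.202
gripper_force: 59.3
```

Request:
jog_arm(
  series="0.002 0.04 0 0 0 -0.017 1;0.002 0.04 0 0 0 -0.017 1;0.002 0.04 0 0 0 -0.017 1;0.002 0.04 0 0 0 -0.017 1;0.002 0.04 0 0 0 -0.017 1",
)

```text
time: 5.6
eef_pos: [0.5056, 0.0711, 0.1608]
tcp_rot: [0.995, 0.096, -0.0, -0.0]
contact_force: [-0.1, -0.2, -2.2]
grip_width: 0.201
gripper_force: 59.2
```

Request:
jog_arm(
  series="0 0.004 0 0 0 0 1;0 0.003 0 0 0 0 1;0 0 0 0 0 0 1;0 0 0 0 0 0 1;0 0 0 0 0 0 1",
)

```text
time: 6.1
eef_pos: [0.5063, 0.0752, 0.161]
tcp_rot: [0.995, 0.096, -0.0, 0.0]
contact_force: [-0.4, 0.6, -2.5]
grip_width: 0.202
gripper_force: 59.5
```

```bash
cat >> h.py <<'E'
def wrist():
    s=get_state();a=R.from_quat(s['tcp_rot']).as_matrix()
    p,d=read_camera('wrist')
    m=camera_model('wrist');K=m['mtx'];T=np.eye(4);T[:3,:3]=a;T[:3,3]=s['eef_pos'];T=T@m['hand_eye']
    v,u=np.indices(d.shape);X=(u-K[0,2])/K[0,0];Y=(v-K[1,2])/K[1,1];th=np.hypot(X,Y)+1e-9
    k=np.tan(np.minimum(th,1.4))/th;P=np.stack([X*k*d,Y*k*d,d],-1)@T[:3,:3].T+T[:3,3];P[(d==0)|(th>1.3)]=np.nan
    return s,p,d,P
E
python3 - <<'E'
from h import *
s,p,d,P=wrist();cv2.imwrite('pics/w2.png',p[:,:,::-1]);e=s['eef_pos'];print(s['time'],e,s['tcp_rot'],s['contact_force'])
for nm in ['wrist','scene']:
    if nm=='scene': q,d=read_camera('scene');P=cloud('scene',d);cv2.imwrite('pics/s2.png',q[:,:,::-1])
    z0=e[2]-.009
    print(nm,rect(P,e[:2],.085,z0-.006,z0+.006))
    sl=P[(np.hypot(*(P[...,:2]-e[:2]).transpose(2,0,1))<.085)&(abs(P[...,2]-z0)<.01)]
    A=np.c_[sl[:,:2]-e[:2],np.ones(len(sl))];print('plane',np.linalg.lstsq(A,sl[:,2],rcond=None)[0])
    print('landmark',landmark_of('block',nm)[:1],landmark_of('cradle',nm)[:1])
s,p,d,P=wrist();print('cradle rim',rect(P,(.5064,.0774),.2,.022,.03))
E
```

```text
6.1 [0.50625232 0.07517943 0.16102973] [ 9.95401027e-01  9.57955305e-02 -7.40330372e-05  8.06079900e-05] [-0.43157694  0.57664618 -2.4811387 ]
wrist (array([0.5053, 0.0749]), array([0.1199, 0.0805]), 10.9, 17364, 0.1538)
plane [-0.01228997 -0.00216309  0.15403857]
landmark [{'xyz': [0.5049, 0.0753, 0.1337], 'confidence': 0.98}] []
scene (array([0.5056, 0.0757]), array([0.1239, 0.0822]), 10.9, 885, 0.1509)
plane [-0.00527839  0.01561301  0.15084266]
landmark [{'xyz': [0.5122, 0.0754, 0.1265], 'confidence': 0.65}] [{'xyz': [0.5066, 0.0738, 0.0045], 'confidence': 0.9}]
cradle rim (array([0.4754, 0.0755]), array([0.3957, 0.2476]), 89.8, 3531, 0.0269)
```

View pics/w2.png

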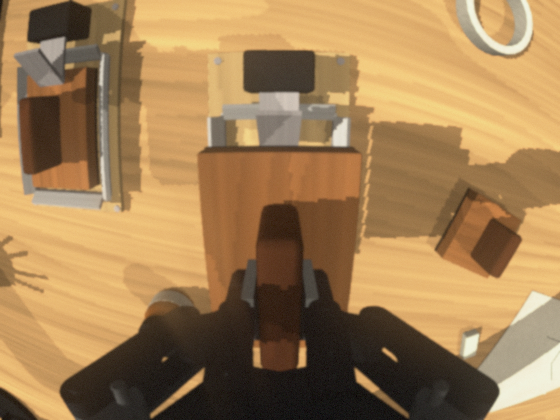

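The wrist view shows the slab, columns 199–360, laterally centred on the side rims at columns 209–350. It lines up with the latch ramp at (279,120).

Request:
jog_arm(
  series="0 0.001 -0.02 0 0 0 1;0 0 -0.02 0 0 0 1;0 0 -0.02 0 0 0 1;0 0 -0.01 0 0 0 1;0 0 -0.006 0 0 0 1",
)

```text
time: 6.95
eef_pos: [0.5057, 0.0774, 0.0843]
tcp_rot: [0.995, 0.097, -0.001, -0.0]
contact_force: [-1.0, 0.2, -0.2]
grip_width: 0.197
gripper_force: 59.7
```

Request:
jog_arm(
  series="0 0 -0.005 0 0 0 1;0 0 -0.005 0 0 0 1;0 0 -0.005 0 0 0 1;0 0 -0.005 0 0 0 1;0 0 0 0 0 0 1",
)

```text
time: 7.45
eef_pos: [0.5052, 0.0774, 0.0644]
tcp_rot: [0.995, 0.097, -0.001, -0.0]
contact_force: [-1.8, -1.0, -3.6]
grip_width: 0.205
gripper_force: 59.5
```

```bash
cat > st.py <<'E'
from h import *
import sys
s,p,d,P=wrist();cv2.imwrite(f'pics/{sys.argv[1]}.png',p[:,:,::-1]);e=s['eef_pos'];print(s['time'],e,s['tcp_rot'],s['contact_force'],s['torque'])
z0=e[2]-.009
sl=P[(np.hypot(*(P[...,:2]-e[:2]).transpose(2,0,1))<.07)&(abs(P[...,2]-z0)<.008)]
print(rect(P,e[:2],.075,z0-.008,z0+.008),'plane',np.linalg.lstsq(np.c_[sl[:,:2]-e[:2],np.ones(len(sl))],sl[:,2],rcond=None)[0])
print(landmark_of('latch_tip','wrist')[:1])
E
python3 st.py w3
```

```text
7.45 [0.50521997 0.07737441 0.06444407] [ 9.95308446e-01  9.67461221e-02 -1.12837138e-03 -1.06414445e-04] [-1.75591554 -0.96103707 -3.5551715 ] [-0.22008725  0.33066738 -0.09293245]
(array([0.5117, 0.0784]), array([0.1368, 0.0806]), 11.2, 18617, 0.0571) plane [-0.02343446 -0.00371872  0.05754827]
[{'xyz': [0.5618, 0.0872, 0.0369], 'confidence': 0.58}]
```

View pics/w3.png

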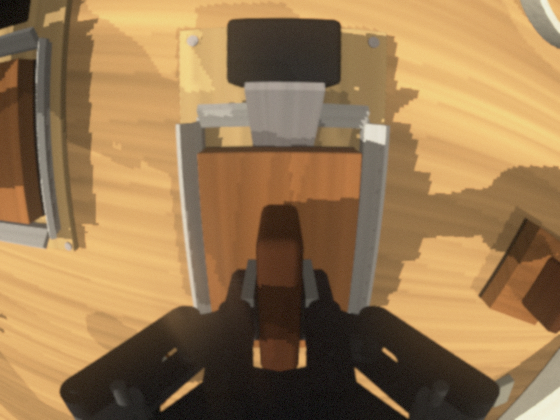

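The slab, columns 199–360, sits centred between the rims and bears on the latch ramp at (285,120). I'll keep pressing down.

Request:
jog_arm(
  series="0 0 -0.005 0 0 0 1;0 0 -0.005 0 0 0 1;0 0 -0.005 0 0 0 1;0 0 -0.004 0 0 0 1;0 0 0 0 0 0 1",
)

```text
time: 8.05
eef_pos: [0.5056, 0.0774, 0.0453]
tcp_rot: [0.995, 0.097, -0.001, -0.0]
contact_force: [-2.2, -0.4, -3.3]
grip_width: 0.204
gripper_force: 59.6
```

Request:
jog_arm(
  series="0 0 -0.003 0 0 0 1;0 0 -0.003 0 0 0 1;0 0 -0.001 0 0 0 1;0 0 0 0 0 0 1;0 0 0 0 0 0 1",
)

```text
time: 8.55
eef_pos: [0.5073, 0.0774, 0.0395]
tcp_rot: [0.995, 0.097, 0.001, 0.0]
contact_force: [1.1, 0.8, -0.1]
grip_width: 0.208
gripper_force: 59.8
```

```bash
python3 st.py w4
```

```text
8.55 [0.50732546 0.07735807 0.03946425] [9.95314510e-01 9.66817016e-02 1.28346108e-03 1.68071739e-04] [ 1.05564285  0.80735214 -0.13187623] [ 0.04955013 -0.07233588 -0.00953288]
(array([0.5081, 0.0761]), array([0.1483, 0.1242]), 10.9, 20730, 0.032) plane [0.03080344 0.00525602 0.03020038]
[{'xyz': [0.5508, 0.0849, 0.0393], 'confidence': 0.75}]
```

View pics/w4.png

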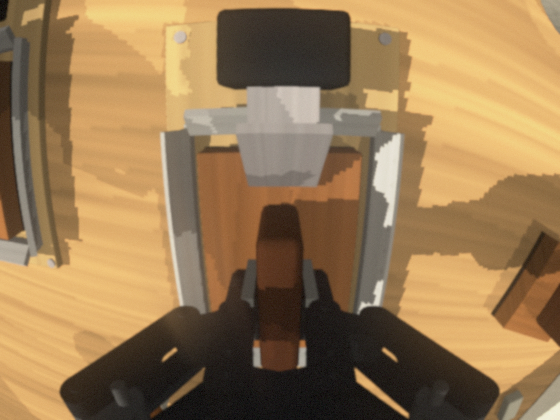

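The latch, at (285,155), has snapped over the slab's end, and the floor is carrying the block. I'll let go now.

Request:
jog_arm(
  series="0 0 -0.001 0 0 0 1;0 0 0 0 0 0 0.5;0 0 0 0 0 0 0;0 0 0 0 0 0 0;0 0 0 0 0 0 0",
)

```text
time: 9.15
eef_pos: [0.5059, 0.0774, 0.0379]
tcp_rot: [0.995, 0.097, -0.0, -0.0]
contact_force: [0.0, 0.1, -1.0]
grip_width: 0.866
gripper_force: 0.0
```

Request:
jog_arm(
  series="0 0 0.01 0 0 0 0;0 0 0.03 0 0 0 0;0 0 0.04 0 0 0 0;0 0 0.04 0 0 0 0;0 0 0 0 0 0 0",
)

```text
time: 9.65
eef_pos: [0.5098, 0.0773, 0.1635]
tcp_rot: [0.995, 0.097, 0.006, 0.001]
contact_force: [0.1, 0.8, 0.4]
grip_width: 1.002
gripper_force: 0.0
```

Run:
```python
from h import *
s,p,d,P=wrist();cv2.imwrite('pics/w5.png',p[:,:,::-1]);print(s['time'],s['eef_pos'],s['grip_width'])
print(rect(P,(.5064,.0774),.08,.07,.085))
sl=P[(np.hypot(*(P[...,:2]-np.array([.5064,.0774])).transpose(2,0,1))<.038)&(abs(P[...,2]-.03)<.008)]
print(np.linalg.lstsq(np.c_[sl[:,:2]-[.5064,.0774],np.ones(len(sl))],sl[:,2],rcond=None)[0])
print(landmark_of('latch_tip','wrist')[:1],landmark_of('block','wrist')[:2],landmark_of('cradle','wrist')[:2])
```

```text
9.65 [0.5097622  0.07733108 0.16354518] 1.001727288350647
(array([0.5268, 0.0808]), array([0.1104, 0.032 ]), 9.6, 2554, 0.0775)
[ 0.00207624 -0.00028159  0.03219367]
[{'xyz': [0.5517, 0.0866, 0.0418], 'confidence': 0.67}] [{'xyz': [0.5043, 0.079, 0.0101], 'confidence': 0.76}] [{'xyz': [0.5041, -0.1535, 0.0031], 'confidence': 0.36}]
```

View pics/w5.png

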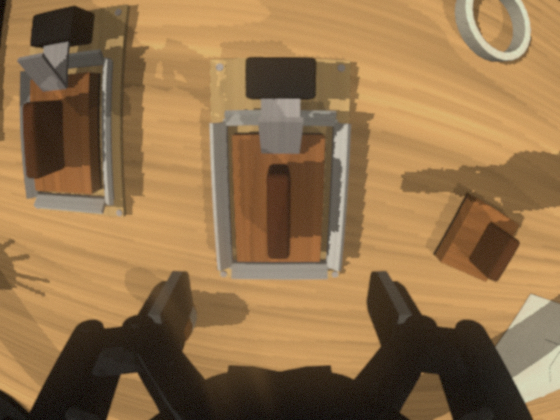

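The block lies flat in the bay at (279,198), with the latch closed over its end at (281,125) and the gripper clear of everything.

Request:
jog_arm(
  series="0 0 0 0 0 0 0;0 0 0 0 0 0 0;0 0 0 0 0 0 0;0 0 0 0 0 0 0;0 0 0 0 0 0 0",
)

```text
time: 10.35
eef_pos: [0.5061, 0.0774, 0.1578]
tcp_rot: [0.995, 0.097, -0.0, -0.0]
contact_force: [-0.1, -0.2, 0.2]
grip_width: 1.001
gripper_force: 0.0
```

```bash
python3 -c "
from plant import *
print(hand_in())"
```

```text
the job is handed in; nothing more can be done
None
```

The job is handed in (no verdict was returned): in the last wrist picture the block lies flat in the empty cradle with the latch closed over its end, the gripper is clear, and I did not touch the square block.

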